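Draw out the crumb tray with the pull hook

ROBOT

A 6-joint arm with a two-finger parallel gripper is mounted at the origin on a cart in front of the work surface, level with it; the furniture and walls round the work are solid. World frame = base frame: x ahead of the robot, y to its left, z up, the work surface at z = 0. Lengths are in m, angles in rad, forces in N, time in s.
With the tool pointing down it reaches from about 0.275 to 0.775 m from the base axis. Payload 14.6 kg.
Tool frame: the origin (TCP) lies at the very end of the fingers, on their centre line; the grasp point (between the pads) lies r.grip_depth behind it (r.grip_depth is the distance from the TCP to the grasp point, in m); z points along the fingers, y is the line along which they close (so a half turn about z gives the same grasp; the last joint's range is limited). The gripper opens to 85 mm and grips with 20 to 120 N. Pads are 22 mm wide; open, the fingers measure 114 mm over their backs; the gripper's body (76 mm by 85 mm) begins 54 mm behind the grasp point. The pads swing forward as they close: fully open they stand 13 mm farther back than shut.
Start: joints at [1.065, 0.263, -0.048, 1.259, 0, 1.415], TCP at [0.18, 0.493, 0.231] pointing down, gripper open.
Joint ranges: [-2.65, 2.65], [-0.89, 1.7], [-1.18, 1.37], [-2.13, 2.11], [-1.35, 1.29], [-3.14, 3.14]. Speed limits (rad/s): [1.89, 1.89, 2.57, 2.79, 3.14, 3.14].

INTERFACE

Orientations are given as a unit quaternion [x, y, z, w].
In Python, from bench import r gives the robot as it stands.
- The arm moves only by the shell command python3 -m crank 'ROWS' [FORCE]. ROWS is JSON, a list of rows, each a list of 7 numbers: the shift along the tool's x, y, z in units of 0.25 m (1.0 is 0.25 m), then the turn, a rotation vector about the tool's x, y, z in units of pi/2 rad (1.0 is pi/2 rad), then the opening, from -1 (shut) to 1 (fully open). In form: [[dx, dy, dz, rx, ry, rz, fingers], ...]. A call has 1 to 20 rows; each row shifts and turns the commanded pose from where the row before left it, along the tool's axes as they then stand; what a row does not reach is not made up. A row lasts 1/12 s, in which the tool goes at most 41.7 mm and 7.16 degrees, less where a joint would pass 70% of its speed; a pose out of reach is approached as far as the arm can. A call with a number of a shift or a turn outside -1 to 1 is refused whole. A call with a gripper value outside its range is refused whole. The fingers move at their own pace and stop on an object; FORCE is the grip in N (left out, the last holds). Time passes only in rows, so rows that do not move let the fingers close. It gives the time, the measured TCP pose, the force, the opening and the grip force at its end, in the units of the state.
- r.state(): the state, without advancing time (a new reading comes with each control period).
- r.capture(name): name is "scene" or "top" or "wrist"; returns (picture, depth): 400x640x3 uint8, red, green, blue; 400x640 float32, m along the optical axis (not along the pixel's ray), 0 where there is no reading.
- r.camera_info(name): a dict with "camera_matrix" (3x3 intrinsics, pixels), "origin" and "orientation" of the camera in the world; the wrist camera has in their place "hand_eye" (4x4, takes a point from camera to tool coordinates, whose origin is the TCP and whose axes are the flange's). Camera axes: x right, y up, looking along -z (the intrinsics and any distortion apply to the point x, -y, -z); pixel columns grow to the right and rows downward; lengths in m; the calibration is good to about 2 mm. A picture is of the moment at which its call begins: read the wrist's pose just before it. camera_info takes no time and is no camera call.
- r.finish_job(): hands the job in; it is judged then, once.
Trained networks look in the newest picture that a camera, given by its name, has taken for a name from the list of things; names that differ only in an ending like _2 or _b are one class to them, and where a whole thing is asked for, a point or a joint stands for the part that bears it (a point fixed in the world has none). Each returns a list of dicts, best first, with "p" (0 to 1); they miss things now and then, are a little off and sometimes report something else, mostly with a low value. They report only what shows in the picture. A call takes as long as a camera call.
- r.find_in(camera, thing): "xy" ([column, row] in pixels, amid what is visible of it).
The state is a dict: "time_s": time; "qpos": joint angles; "qvel": joint speeds; "joint_torque": joint torques, N m; "tcp_pos": TCP position; "eef_rot": TCP orientation; "contact_force": force on the tool from outside, world axes, zero at the start; "wrist_torque": the same for the moment, N m; "finger_gap": finger opening in m; "grasp_force": force on a finger pad.
Only numpy, scipy, OpenCV 4.12 (cv2) and the standard library are available. Lean on these libraries where they do the work, as an engineer would, in place of code of your own. Each camera call takes 0.05 s, during which the arm holds its last target. There are 200 camera calls.

TASK

The cup warmer is hot, so pull its crumb tray fully out with the pull hook: pick the hook up by its wooden handle, reach in under the overhanging top, feel for the pull ring that sits hidden there, catch it with the upturned prong and draw the tray out gently until it meets its stop. Then unhook, leaving the tray out, and lay the hook flat, prong up, on the worktop clear of the warmer; never force anything, do not touch the warmer with the gripper, and do not disturb the salt shaker, egg timer and sugar jar.

Things in the scene. Friction and masses are not known exactly. Their poses are not given: they have to be found in the camera images.
- warmer: cup warmer: low steel box, 200 mm deep (x), 250 wide (y), 109 high, fixed, cups on its top. Origin: centre of its underside on the worktop; x points away from its open front, z up. Its top overhangs the tray by 60 mm, to an edge at x = -100 mm. Side walls close the recess under the overhang at y = +-114 mm; its front is open, and below is bare worktop.
- ledge (a point): middle of the lower front edge of the overhanging top, axes as the warmer's: a lip 6 mm thick whose underside is 74 mm above the worktop (behind it the underside is at 87 mm)
- tray_front (a point): middle of the tray's upright front face, 55 mm above the worktop, axes as the warmer's; moves with the tray; 60 mm behind the ledge when shut. Face 215 mm wide, 16 to 74 mm above the worktop. The hidden pull ring on it is not measured: it may sit anywhere from 60 mm left to 60 mm right of this point, held stiffly (it creeps sideways only above 14 N)
- tray (a joint): how far the tray is drawn out (along -x of the warmer), m: 0 shut, 0.080 at its stop. Starts up to 0.012 open, has about 3 N of friction, stays where left. Its pull ring: a level U of 6 mm round steel bar, bar centre 55 mm above the worktop, 34 mm wide outside, 22 inside, reaching 37 mm out from the front face (31 mm from face to inside of the front bar)
- hook: pull hook, loose, 100 to 160 g, lying prong up: wooden handle 110 long (x), 20 wide (y), 22 mm high; origin at the centre of the handle's underside; x points to the hook end, z up. An 8 mm steel rod runs on, axis 11 mm above the underside, to x = 165 mm, where it turns straight up as an 8 mm prong, its rounded top 38 mm above the underside. Balances 10 to 20 mm ahead of the origin
- prong (a point): top of the hook's upturned prong (x = 165 mm, z = 38 mm in the hook's frame), axes as the hook's
- salt: salt shaker with grey cap, 44 mm across, 90 mm high, loose; origin at the centre of its underside; stands left or right of the warmer, opposite the hook
- timer: small egg timer, 60 mm across, 54 mm high, loose; origin at the centre of its underside
- sugar: sugar jar with flat lid, 61 mm across, 85 mm high, loose; origin at the centre of its underside

How it is judged:
On the way, in this order (a step that is already met when the one before it is completed fails the run):
1. the hook is lifted off the worktop (height (world z) of hook above 0.006 m and contact force between hook and the fingers above 1 N), for 0.2 s.
2. the hook reaches in under the overhanging top (x of prong in the frame of warmer above -0.095 m and z of prong in the frame of warmer below 0.085 m and y of prong in the frame of warmer between -0.12 and 0.12 m), for 0.1 s.
3. the hook, under load, draws the tray out past 40 mm (value of joint tray above 0.04 m and contact force between hook and warmer above 0.7 N), for 0.1 s.
4. the tray is fully out (value of joint tray above 0.074 m), for 0.1 s.
At the end, for the whole second after the job is handed in: tray drawn out at least 72 of its 80 mm; hook flat (0.1 rad), still, its underside under 6 mm above the worktop, not touching the warmer or tray, its prong at least 40 mm in front of the overhang's edge or over 135 mm to either side of the warmer's middle line (value of joint tray above 0.072 m and height (world z) of hook below 0.006 m and angle between hook's own z axis and vertical below 0.1 rad and linear speed of hook below 0.02 m/s and contact force between hook and warmer below 0.05 N and (x of prong in the frame of warmer below -0.14 m or y of prong in the frame of warmer above 0.135 m or y of prong in the frame of warmer below -0.135 m)).
It fails at once if the hook presses or pulls on the warmer, tray or ring with more than 18 N (contact force between hook and warmer above 18 N).
It fails at once if the gripper touches the warmer, its tray or cups (contact force between any of the fingers, the arm and warmer above 1 N).
It fails at once if the salt shaker, egg timer or sugar jar is shifted by more than 20 mm (distance of any of salt, timer, sugar from where it was at the start of the episode above 0.02 m).
It also fails if it takes over 69 s, if anything falls off the work surface, if the arm or the gripper's body presses on something with over 40 N, if the wrist force passes 120 N, or if a joint passes its speed limit or range.

## Working session

There is one attempt and no reset: what is moved stays moved. The work goes in short steps, Python scripts to look and compute and a shell command to move; the robot and the scene stay as the last step left them, time stands still between calls to the robot, and variables do not carry over. Pictures are saved under pics/ and viewed, at most 10 in all, crops included, and the job is handed in when it is done.

```bash
ls; mkdir -p pics
cat > h.py <<'E'
from bench import r
import numpy as np, cv2
from scipy.spatial.transform import Rotation as R
def cap(n,name=None):
    s=r.state(); p,d=r.capture(n)
    if name: cv2.imwrite('pics/'+name,p[:,:,::-1])
    return s,p,d
def cam(n,s):
    i=r.camera_info(n); K=np.array(i['camera_matrix'])
    if 'hand_eye' in i:
        T=np.eye(4);T[:3,:3]=R.from_quat(s['eef_rot']).as_matrix();T[:3,3]=s['tcp_pos'];T=T@np.array(i['hand_eye'])
    else:
        T=np.eye(4);o=np.array(i['orientation']);T[:3,:3]=R.from_quat(o).as_matrix() if o.size==4 else o;T[:3,3]=i['origin']
    return K,T
def cloud(n,s,d):
    K,T=cam(n,s); v,u=np.mgrid[:d.shape[0],:d.shape[1]]
    c=np.stack([(u-K[0,2])/K[0,0]*d,-(v-K[1,2])/K[1,1]*d,-d],-1)
    w=c@T[:3,:3].T+T[:3,3]; w[d==0]=np.nan
    return w
E
python3 - <<'E'
from h import *
print(r.camera_info('top'),r.grip_depth); print(r.camera_info('wrist'))
for n in ['top','scene']:
    s,p,d=cap(n,n+'.png'); w=cloud(n,s,d)
    np.save(n+'.npy',w)
    for t in ['warmer','hook','prong','tray_front','salt','timer','sugar']:
        for f in r.find_in(n,t)[:2]:
            x,y=map(int,f['xy']); print(n,t,round(f['p'],2),x,y,w[y,x].round(3))
print(r.state())
E
```

```text
pics
{'camera_matrix': array([[426.92319658,   0.        , 322.92354956],
       [  0.        , 426.92319658, 197.85895966],
       [  0.        ,   0.        ,   1.        ]]), 'origin': array([0.28116903, 0.0952653 , 1.27984988]), 'orientation': array([-0.08047864,  0.09492007,  0.7681187 , -0.62809795])} 0.0187
{'camera_matrix': array([[289.30999286,   0.        , 323.6780943 ],
       [  0.        , 289.30999286, 195.18388527],
       [  0.        ,   0.        ,   1.        ]]), 'hand_eye': array([[ 6.75824639e-04,  9.49558670e-01,  3.13588704e-01,
         7.99263475e-02],
       [ 9.99999548e-01, -4.32152866e-04, -8.46554195e-04,
        -4.13813871e-04],
       [-6.68334619e-04,  3.13589134e-01, -9.49558533e-01,
        -1.41744266e-01],
       [ 0.00000000e+00,  0.00000000e+00,  0.00000000e+00,
         1.00000000e+00]])}
top warmer 0.71 340 150 [ 0.703 -0.035  0.116]
top hook 0.83 235 261 [0.461 0.328 0.019]
top prong 0.55 235 259 [0.466 0.327 0.023]
top salt 0.72 437 219 [ 0.457 -0.27   0.072]
top salt 0.49 234 255 [0.478 0.328 0.024]
top sugar 0.67 172 228 [0.577 0.474 0.
[... 336 characters left out ...]
e_s': 0.8, 'qpos': array([ 1.06470088e+00,  2.63111439e-01, -4.83086190e-02,  1.25943066e+00,
        1.13841846e-05,  1.41550236e+00]), 'qvel': array([ 0.00062402, -0.00140092,  0.00091923,  0.00131968,  0.00048525,
        0.00073368]), 'joint_torque': array([ 2.44668408e-04, -6.37377763e+01,  3.84761989e+01,  4.92445924e-04,
       -1.51740182e-04,  8.03677381e-06]), 'tcp_pos': array([0.18040921, 0.49301549, 0.23126918]), 'eef_rot': array([ 1.74502739e-01,  9.84656688e-01, -2.38738667e-05, -1.42141037e-05]), 'contact_force': array([-0.02752801, -0.30354157,  0.73943612]), 'wrist_torque': array([ 0.03404995, -0.03288405,  0.01677866]), 'grasp_force': 0.0, 'finger_gap': 0.08539818232131807}
```

View pics/top.png

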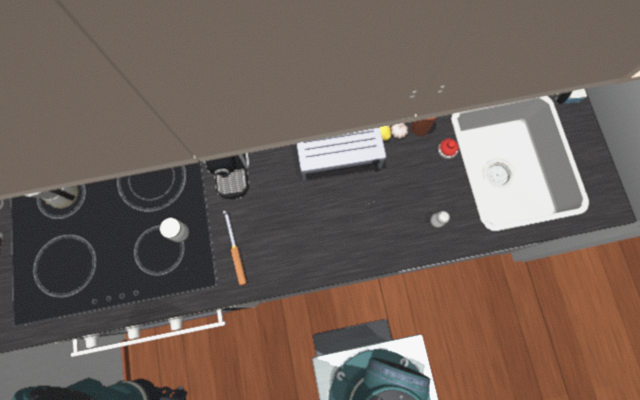

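Run:
```python
from h import *
w=np.load('top.npy')
# warmer top: z about .109, fit rect
z=w[...,2]
m=(z>.095)&(z<.122)&(w[...,0]>.5)&(abs(w[...,1])<.25)
pts=w[m][:,:2].astype(np.float32); print(len(pts), np.median(z[m]),cv2.minAreaRect(pts), cv2.boxPoints(cv2.minAreaRect(pts)))
# front edge: for each y bin min x
for y in np.arange(-.2,.2,.02):
    q=pts[abs(pts[:,1]-y)<.01]
    if len(q): print(round(y,2),np.percentile(q[:,0],[1,99]).round(3),len(q))
# hook
m=(z>.006)&(z<.06)&(w[...,0]>.25)&(w[...,0]<.7)&(abs(w[...,1]-.33)<.08)
q=w[m]; print(len(q)); print(cv2.minAreaRect(q[:,:2].astype(np.float32)))
for x in np.arange(.3,.7,.015):
    k=q[abs(q[:,0]-x)<.0075]
    if len(k): print(round(x,3),k[:,1].min().round(3),k[:,1].max().round(3),np.median(k[:,2]).round(3),k[:,2].max().round(3),len(k))
```

```text
2632 0.10980617789474068 ((0.7067997455596924, 0.04359552264213562), (0.4131220877170563, 0.10173135250806808), 88.46761322021484) [[ 0.6504284  -0.1615314 ]
 [ 0.75212336 -0.16425191]
 [ 0.7631711   0.24872245]
 [ 0.66147614  0.25144297]]
-0.16 [0.66  0.752] 123
-0.14 [0.652 0.751] 224
-0.12 [0.652 0.751] 226
-0.1 [0.661 0.752] 212
-0.08 [0.661 0.753] 212
-0.06 [0.663 0.752] 210
-0.04 [0.663 0.751] 211
-0.02 [0.663 0.75 ] 207
-0.0 [0.664 0.751] 207
0.02 [0.665 0.751] 206
0.04 [0.666 0.751] 203
0.06 [0.666 0.751] 207
0.08 [0.667 0.753] 177
1172
((0.5217163562774658, 0.33138468861579895), (0.3565356135368347, 0.1570550799369812), 0.37414175271987915)
0.345 0.319 0.397 0.006 0.008 5
0.36 0.321 0.354 0.006 0.007 4
0.375 0.255 0.375 0.007 0.008 6
0.39 0.309 0.4 0.021 0.027 17
0.405 0.308 0.401 0.02 0.028 44
0.42 0.273 0.409 0.021 0.027 51
0.435 0.311 0.409 0.021 0.028 55
0.45 0.262 0.407 0.021 0.027 54
0.465 0.262 0.408 0.021 0.029 51
0.48 0.288 0.408 0.021 0.027 50
0.495 0.274 0.41 0.02 0.029 50
0.51 0.272 0.407 0.012 0.019 30
0.525 0.325 0.408 0.009 0.019 28
0.54 0.309 0.41 0.009 0.018 28
0.555 0.253 0.41 0.009 0.018 31
0.57 0.305 0.406 0.009 0.021 28
0.585 0.279 0.408 0.009 0.02 30
0.6 0.275 0.408 0.011 0.019 28
0.615 0.258 0.406 0.012 0.039 24
0.63 0.255 0.41 0.007 0.01 16
0.645 0.302 0.408 0.007 0.024 17
0.66 0.257 0.409 0.033 0.046 164
0.675 0.256 0.408 0.034 0.045 157
0.69 0.255 0.409 0.021 0.045 173
```

The top picture shows the warmer's slotted top at about (340,150) and the hook, prong end up-image, from (240,283) to (225,212). Salt is at (437,219), with the jars and timer away from the path. Next: the hook axis, and a low view pose in front of the recess.

```bash
cat >> h.py <<'E'
def plan(pos,Rt,N=None,s=None):
    "constant per-row delta (tool axes) in row units to reach a pose in N rows"
    s=s or r.state(); R0=R.from_quat(s['eef_rot']); p0=np.array(s['tcp_pos'])
    rv=(R0.inv()*Rt).as_rotvec(); d=R0.inv().apply(np.array(pos)-p0)
    if N is None: N=int(max(np.ceil(np.linalg.norm(d)/.036),np.ceil(np.degrees(np.linalg.norm(rv))/6.5),1))
    S=sum(R.from_rotvec(rv/N*k).as_matrix() for k in range(N)); v=np.linalg.solve(S,d)
    print('N',N,'row',np.r_[v/.25,rv/N/(np.pi/2)].round(4).tolist()); return N
def tool(yaw,tilt=0):
    "tool down, tool x pointing back along -heading(yaw); tilt tips fingers forward"
    a=np.array([[-1,0,0],[0,1,0],[0,0,-1.]]).T
    return R.from_euler('z',yaw)*R.from_euler('y',-tilt)*R.from_matrix(a)
E
python3 - <<'E'
from h import *
w=np.load('top.npy'); p=cv2.imread('pics/top.png'); hsv=cv2.cvtColor(p,cv2.COLOR_BGR2HSV)
m=(hsv[...,0]<20)&(hsv[...,1]>110)&(w[...,2]>.012)&(w[...,2]<.03)&(abs(w[...,1]-.33)<.05)&(w[...,0]>.36)&(w[...,0]<.53)
q=w[m]; print('handle',len(q),cv2.minAreaRect(q[:,:2].astype(np.float32)),q.mean(0))
c=q.mean(0)[:2]; e=np.linalg.svd(q[:,:2]-c)[2][0]; print('axis',e, np.degrees(np.arctan2(e[1],e[0])))
t=w[212:216,223:228].reshape(-1,3); print(t.round(3)[::3])
z=w[...,2]; k=w[(z>.3)]; print('cupboard z',np.nanpercentile(k[k[:,0]>.4][:,2],[1,50]),np.nanmin(k[k[:,0]>.4][:,0]))
s=r.state(); print(R.from_quat(s['eef_rot']).as_matrix().round(2))
# view pose
plan([.47,-.03,.17],tool(-.03,np.radians(40)))
E
```

```text
handle 269 ((0.44641661643981934, 0.32217708230018616), (0.10896427929401398, 0.021207638084888458), 5.173345565795898) [0.44581812 0.32122526 0.02191978]
axis [-0.99616075 -0.08754293] -174.97773088712827
[[ 0.609  0.338  0.038]
 [ 0.612  0.333  0.02 ]
 [ 0.608  0.337  0.03 ]
 [ 0.614  0.334 -0.   ]
 [ 0.608  0.338  0.014]
 [ 0.61   0.347  0.   ]
 [ 0.604  0.335  0.014]]
cupboard z [0.54775641 0.78281401] 0.5737653391871159
[[-0.94  0.34 -0.  ]
 [ 0.34  0.94 -0.  ]
 [ 0.   -0.   -1.  ]]
N 17 row [-0.0844, -0.108, 0.0421, -0.0042, -0.0259, -0.0115]
```

```bash
python3 -m crank '[[-0.0844,-0.108,0.0421,-0.0042,-0.0259,-0.0115,1],[-0.0844,-0.108,0.0421,-0.0042,-0.0259,-0.0115,1],[-0.0844,-0.108,0.0421,-0.0042,-0.0259,-0.0115,1],[-0.0844,-0.108,0.0421,-0.0042,-0.0259,-0.0115,1],[-0.0844,-0.108,0.0421,-0.0042,-0.0259,-0.0115,1],[-0.0844,-0.108,0.0421,-0.0042,-0.0259,-0.0115,1],[-0.0844,-0.108,0.0421,-0.0042,-0.0259,-0.0115,1],[-0.0844,-0.108,0.0421,-0.0042,-0.0259,-0.0115,1],[-0.0844,-0.108,0.0421,-0.0042,-0.0259,-0.0115,1],[-0.0844,-0.108,0.0421,-0.0042,-0.0259,-0.0115,1],[-0.0844,-0.108,0.0421,-0.0042,-0.0259,-0.0115,1],[-0.0844,-0.108,0.0421,-0.0042,-0.0259,-0.0115,1],[-0.0844,-0.108,0.0421,-0.0042,-0.0259,-0.0115,1],[-0.0844,-0.108,0.0421,-0.0042,-0.0259,-0.0115,1],[-0.0844,-0.108,0.0421,-0.0042,-0.0259,-0.0115,1],[-0.0844,-0.108,0.0421,-0.0042,-0.0259,-0.0115,1],[-0.0844,-0.108,0.0421,-0.0042,-0.0259,-0.0115,1],[0,0,0,0,0,0,1],[0,0,0,0,0,0,1]]'
python3 - <<'E'
from h import *
s,p,d=cap('wrist','w1.png'); w=cloud('wrist',s,d); np.save('w1.npy',w)
print(s['tcp_pos'],cam('wrist',s)[1].round(3))
for t in ['tray_front','ledge','warmer']:
    for f in r.find_in('wrist',t)[:2]:
        x,y=map(int,f['xy']); print(t,f['p'],x,y,w[y,x])
E
```

```text
time_s: 2.38
tcp_pos: [0.46, -0.0174, 0.1669]
eef_rot: [0.022, 0.943, -0.004, 0.331]
contact_force: [-0.0, 0.2, 0.2]
finger_gap: 0.0857
grasp_force: 0.0
[ 0.46000613 -0.01742874  0.16692948] [[ 0.043 -0.544 -0.838  0.309]
 [ 0.999  0.029  0.032 -0.012]
 [ 0.007 -0.839  0.545  0.227]
 [ 0.     0.     0.     1.   ]]
tray_front 0.75 315 234 [ 0.72044559 -0.0417052   0.03126942]
ledge 0.75 320 268 [ 0.66019916 -0.03062602  0.10661255]
warmer 0.97 322 273 [ 0.67184429 -0.02869434  0.10921856]
```

View pics/w1.png

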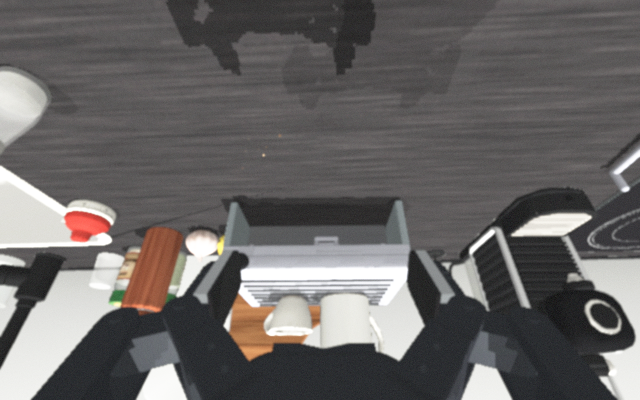

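The upside-down wrist view shows the recess (columns 232–405), with the small pull ring visible at about (326,240), right under the lip at row ~246. I'll locate the ring, ledge and side walls in 3D.

Run:
```python
from h import *
w=np.load('w1.npy'); p=cv2.imread('pics/w1.png')
s=r.state()
np.set_printoptions(linewidth=200)
g=p.mean(2).astype(int)
for y in range(234,250): print(y,g[y,308:344:1])
for y in (236,239,241,243,246):
    print(y,[w[y,x].round(3).tolist() for x in (300,314,320,326,332,338,350)])
# lip/front face of top: points with z in .076-.105 
z=w[...,2]; m=(z>.078)&(z<.105)&(w[...,0]>.62)&(w[...,0]<.7)&(abs(w[...,1]+.035)<.15)
q=w[m]; print(len(q))
ys=np.arange(-.16,.1,.02)
print([(round(y,2),np.median(q[abs(q[:,1]-y)<.01][:,0]).round(3)) for y in ys if (abs(q[:,1]-y)<.01).sum()>3], q[:,1].min(),q[:,1].max())
m=(z>.02)&(z<.05)&(w[...,0]>.7)&(w[...,0]<.74)&(abs(w[...,1]+.035)<.09); q=w[m]
print('face',[(round(y,2),np.median(q[abs(q[:,1]-y)<.01][:,0]).round(3)) for y in ys if (abs(q[:,1]-y)<.01).sum()>3])
K,T=cam('wrist',s)
for (u,v) in [(314,240),(326,240),(338,240)]:
    dr=T[:3,:3]@np.array([(u-K[0,2])/K[0,0],-(v-K[1,2])/K[1,1],-1]); t=(.055-T[2,3])/dr[2]; print(u,v,(T[:3,3]+t*dr).round(4))
cv2.imwrite('pics/w1c.png',cv2.resize(p[190:310,220:420],None,fx=4,fy=4,interpolation=cv2.INTER_CUBIC))
```

```text
234 [92 87 89 92 91 90 91 90 91 92 89 91 90 88 91 88 91 91 91 89 89 87 87 91 87 87 88 88 88 86 88 89 85 90 86 87]
235 [ 89  87  91  86  87  91  90  92  94  97 100  96  96  97  98  97  98  97  97  96  98  98  96  95  98 100  98  95  98  93  85  90  90  90  88  88]
236 [ 89  91  90  85  94  93  96 107 116 123 120 121 123 122 121 122 120 120 121 116 122 120 120 121 122 117 125 125 123 110  97  88  86  91  88  84]
237 [ 92  91  89  91  90  96 113 132 142 154 149 150 149 153 149 148 153 150 148 151 153 151 152 150 147 154 153 153 148 133 109  92  89  92  89  89]
238 [ 92  91  89  89  89  96 127 152 164 169 167 167 167 168 170 167 168 170 168 165 165 166 168 166 167 166 167 163 167 149 115  97  89  93  89  89]
239 [ 90  90  92  93  92 103 129 157 166 171 173 170 168 169 170 168 168 167 166 166 168 165 167 164 166 171 170 167 164 148 119  95  87  91  88  90]
240 [ 88  91  89  89  93 100 125 149 158 158 154 150 151 146 149 147 147 142 146 147 146 149 144 145 146 145 153 159 158 137 114  96  92  88  82  89]
241 [ 90  88  89  86  93  97 120 138 149 145 134 125 117 117 118 117 116 119 117 115 1
[... 2474 characters left out ...]
), (np.float64(0.02), np.float64(0.664)), (np.float64(0.04), np.float64(0.664)), (np.float64(0.06), np.float64(0.665)), (np.float64(0.08), np.float64(0.666))] -0.16033858315807614 0.08587514012695448
face [(np.float64(-0.12), np.float64(0.718)), (np.float64(-0.1), np.float64(0.719)), (np.float64(-0.08), np.float64(0.719)), (np.float64(-0.06), np.float64(0.72)), (np.float64(-0.04), np.float64(0.72)), (np.float64(-0.02), np.float64(0.721)), (np.float64(-0.0), np.float64(0.722)), (np.float64(0.02), np.float64(0.722)), (np.float64(0.04), np.float64(0.723)), (np.float64(0.06), np.float64(0.723))]
314 240 [ 0.6901 -0.0364  0.055 ]
326 240 [ 0.691  -0.0192  0.055 ]
338 240 [ 0.6919 -0.002   0.055 ]
```

View pics/w1c.png

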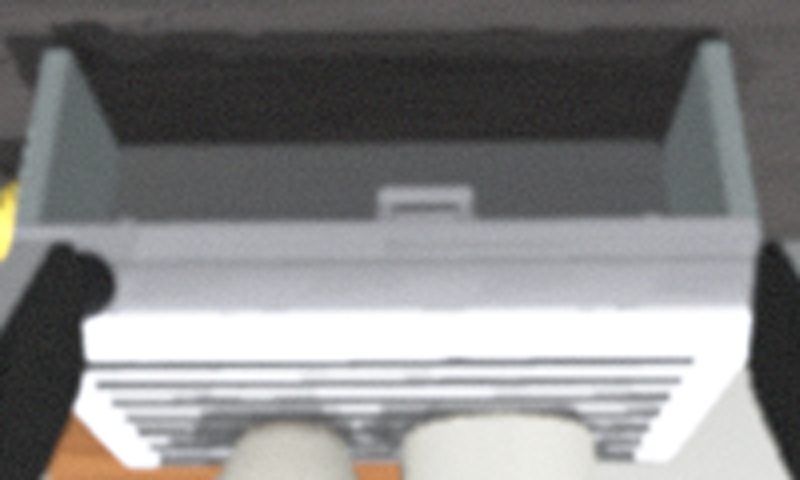

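The crop confirms the ring clear of both side walls, at crop (425,200), about y = −0.0235 and 13 mm left of centre. Now to the hook.

Run:
```python
from h import *
w=np.load('top.npy'); a=np.radians(5.1)
for x in (.42,.456,.5):
    for y in np.arange(.27,.42,.012):
        m=(abs(w[...,0]-x)<.012)&(abs(w[...,1]-y)<.006); print(round(y,3),np.nanmedian(w[m][:,2]).round(4),end=' | ')
    print()
s=r.state(); plan([.4564,.3229,.08],tool(a),s=s)
```

```text
0.27 0.0013 | 0.282 0.0011 | 0.294 0.0007 | 0.306 0.0025 | 0.318 0.0223 | 0.33 0.0211 | 0.342 0.0005 | 0.354 0.0001 | 0.366 0.0005 | 0.378 0.0005 | 0.39 0.001 | 0.402 0.0053 | 0.414 0.0051 | 
0.27 0.0001 | 0.282 0.0009 | 0.294 0.0005 | 0.306 0.0002 | 0.318 0.0211 | 0.33 0.023 | 0.342 0.0014 | 0.354 -0.0002 | 0.366 0.0011 | 0.378 0.0013 | 0.39 0.0007 | 0.402 0.0043 | 0.414 0.0058 | 
0.27 0.0013 | 0.282 0.0006 | 0.294 0.0012 | 0.306 -0.0001 | 0.318 0.0052 | 0.33 0.0197 | 0.342 0.0019 | 0.354 0.0007 | 0.366 -0.0 | 0.378 0.0015 | 0.39 0.0019 | 0.402 0.005 | 0.414 0.0052 | 
N 10 row [0.0114, 0.1354, 0.0331, -0.0023, 0.043, -0.0079]
```

```bash
python3 -m crank '[[0.0095,0.1128,0.0276,-0.0019,0.0358,-0.0066,0],[0.0095,0.1128,0.0276,-0.0019,0.0358,-0.0066,0],[0.0095,0.1128,0.0276,-0.0019,0.0358,-0.0066,0],[0.0095,0.1128,0.0276,-0.0019,0.0358,-0.0066,0],[0.0095,0.1128,0.0276,-0.0019,0.0358,-0.0066,0],[0.0095,0.1128,0.0276,-0.0019,0.0358,-0.0066,0],[0.0095,0.1128,0.0276,-0.0019,0.0358,-0.0066,0],[0.0095,0.1128,0.0276,-0.0019,0.0358,-0.0066,0],[0.0095,0.1128,0.0276,-0.0019,0.0358,-0.0066,0],[0.0095,0.1128,0.0276,-0.0019,0.0358,-0.0066,0],[0.0095,0.1128,0.0276,-0.0019,0.0358,-0.0066,0],[0.0095,0.1128,0.0276,-0.0019,0.0358,-0.0066,0],[0,0,0,0,0,0,0],[0,0,0,0,0,0,0]]'
python3 - <<'E'
from h import *
s,p,d=cap('wrist','w2.png'); w=cloud('wrist',s,d)
print(R.from_quat(s['eef_rot']).as_matrix().round(3))
hsv=cv2.cvtColor(p,cv2.COLOR_RGB2HSV)
m=(hsv[...,0]<20)&(hsv[...,1]>110)&(w[...,2]>.012)&(w[...,2]<.035)&(abs(w[...,1]-.33)<.05)&(w[...,0]>.36)&(w[...,0]<.53)
q=w[m]; print('handle',len(q),cv2.minAreaRect(q[:,:2].astype(np.float32)))
plan([.4564,.3229,.005],tool(np.radians(5.1)),5,s)
E
```

```text
time_s: 3.75
tcp_pos: [0.4558, 0.3237, 0.079]
eef_rot: [-0.046, 0.999, -0.001, -0.0]
contact_force: [0.1, -0.2, 0.3]
finger_gap: 0.0428
grasp_force: 0.0
[[-0.996 -0.091 -0.   ]
 [-0.091  0.996 -0.002]
 [ 0.    -0.002 -1.   ]]
handle 1873 ((0.44409817457199097, 0.321341872215271), (0.10810340195894241, 0.019788198173046112), 4.989572048187256)
N 5 row [-0.0005, -0.0006, 0.0592, -0.0003, -0.0, 0.0003]
```

```bash
python3 -m crank '[[0,-0.001,0.07,0,0,0,0],[0,-0.001,0.07,0,0,0,0],[0,-0.001,0.07,0,0,0,0],[0,-0.001,0.05,0,0,0,0],[0,0,0.036,0,0,0,0],[0,0,0,0,0,0,0],[0,0,0,0,0,0,-1],[0,0,0,0,0,0,-1],[0,0,0,0,0,0,-1],[0,0,0,0,0,0,-1],[0,0,0,0,0,0,-1],[0,0,0,0,0,0,-1],[0,0,0,0,0,0,-1],[0,0,0,0,0,0,-1]]' 100
```

```text
time_s: 4.97
tcp_pos: [0.4572, 0.3209, 0.0072]
eef_rot: [-0.044, 0.999, -0.0, 0.001]
contact_force: [-1.9, -1.3, 9.7]
finger_gap: 0.0174
grasp_force: 99.1
```

```bash
python3 -m crank '[[0,0,-0.04,0,0,0,-1],[0,0,-0.08,0,0,0,-1],[0,0,-0.08,0,0,0,-1],[0,0,-0.04,0,0,0,-1],[0,0,0,0,0,0,-1],[0,0,0,0,0,0,-1]]'
python3 - <<'E'
from h import *
s,p,d=cap('wrist','w3.png'); w=cloud('wrist',s,d)
print(s['tcp_pos'],s['contact_force'],s['wrist_torque'])
for t in ['hook','prong']:
    for f in r.find_in('wrist',t)[:1]: print(t,f)
R0=R.from_quat(s['eef_rot']); t=R0.inv().apply((w-s['tcp_pos']).reshape(-1,3)).reshape(w.shape)
m=(abs(t[...,1])<.03)&(t[...,0]<-.06)&(t[...,0]>-.2)&(t[...,2]<.025)
q=t[m]; 
for x in np.arange(-.17,-.06,.01):
    k=q[abs(q[:,0]-x)<.005]
    if len(k): print(round(x,3),len(k),np.median(k,0).round(4),k[:,2].min().round(4))
E
```

```text
time_s: 5.47
tcp_pos: [0.457, 0.3209, 0.0661]
eef_rot: [-0.044, 0.999, -0.0, 0.001]
contact_force: [0.1, -0.3, -1.6]
finger_gap: 0.0175
grasp_force: 98.0
[0.45699679 0.32087569 0.06610266] [ 0.09037242 -0.26837247 -1.55805477] [-0.00222269  0.02423345 -0.03288825]
hook {'xy': [323.5, 219.7], 'p': 0.6}
prong {'xy': [321.0, 223.0], 'p': 0.9}
-0.06 9 [-0.0607 -0.0014 -0.0054] -0.0061
```

View pics/w3.png

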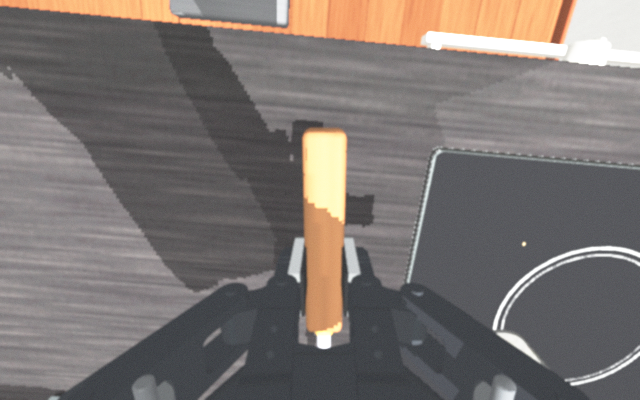

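Run:
```python
from h import *
s,p,d=cap('wrist'); w=cloud('wrist',s,d); hsv=cv2.cvtColor(p,cv2.COLOR_RGB2HSV)
R0=R.from_quat(s['eef_rot']); t=R0.inv().apply((w-s['tcp_pos']).reshape(-1,3)).reshape(w.shape)
m=(hsv[...,0]<25)&(hsv[...,1]>90); m[:120]=0; m[:,:295]=0; m[:,355:]=0; m[335:]=0
q=t[m]; q=q[(abs(q[:,1])<.02)&(abs(q[:,2])<.04)]; print(len(q),'rear x',np.percentile(q[:,0],[1,50,99]).round(4))
k=q[abs(q[:,1])<.007]; print('z=a x+b',np.polyfit(k[:,0],k[:,2],1).round(4))
c=[(x,np.median(q[abs(q[:,0]-x)<.004][:,1])) for x in np.arange(.02,.065,.006)]; print('y=a x+b',np.polyfit(*zip(*c),1).round(4))
s,p,d=cap('top'); w=cloud('top',s,d); t=R0.inv().apply((w-s['tcp_pos']).reshape(-1,3)).reshape(w.shape)
m=(t[...,0]<-.06)&(t[...,0]>-.19)&(abs(t[...,1])<.025)&(t[...,2]<.03)&(t[...,2]>-.05); q=t[m]
for x in np.arange(-.18,-.06,.012):
    k=q[abs(q[:,0]-x)<.006]
    if len(k): print(round(x,3),len(k),np.median(k,0).round(4),k[:,2].min().round(4))
plan([.45,-.017,.066],tool(-.027),None,s)
```

```text
5212 rear x [-0.0397  0.0055  0.0669]
z=a x+b [ 0.0375 -0.0137]
y=a x+b [-0.1986  0.0018]
-0.156 15 [-0.1535 -0.0016 -0.0199] -0.0331
-0.144 11 [-0.1435 -0.0013 -0.0079] -0.0125
-0.132 11 [-0.1321 -0.002  -0.0072] -0.0104
-0.12 12 [-0.1193 -0.0003 -0.0066] -0.0117
-0.108 11 [-0.1077 -0.0009 -0.0054] -0.012
-0.096 11 [-0.0956 -0.0011 -0.0078] -0.0132
-0.084 8 [-0.0859 -0.0013 -0.0079] -0.0103
-0.072 5 [-0.0735 -0.0027 -0.0067] -0.0106
N 10 row [0.0074, -0.1349, -0.0003, -0.0001, -0.0, 0.0073]
```

```bash
python3 -m crank '[[0.0037,-0.0675,0,0,0,0.0037,-1],[0.0068,-0.123,0,0,0,0.0066,-1],[0.0068,-0.123,0,0,0,0.0066,-1],[0.0068,-0.123,0,0,0,0.0066,-1],[0.0068,-0.123,0,0,0,0.0066,-1],[0.0068,-0.123,0,0,0,0.0066,-1],[0.0068,-0.123,0,0,0,0.0066,-1],[0.0068,-0.123,0,0,0,0.0066,-1],[0.0068,-0.123,0,0,0,0.0066,-1],[0.0068,-0.123,0,0,0,0.0066,-1],[0.0068,-0.123,0,0,0,0.0066,-1],[0.0037,-0.0675,0,0,0,0.0037,-1],[0,0,0,0,0,0,-1],[0,0,0,0,0,0,-1]]'
python3 - <<'E'
from h import *
s=r.state(); o=np.array([-.153,-.0015,-.031])
def tgt(prong): return np.array(prong)-tool(-.027).apply(o)
plan(tgt([.64,-.024+.027*.064,.046]),tool(-.027),None,s)
print(tgt([.64,-.0223,.046]),s['contact_force'])
E
```

```text
time_s: 6.88
tcp_pos: [0.4495, -0.0213, 0.0658]
eef_rot: [0.015, 1.0, -0.0, 0.0]
contact_force: [-0.5, -0.0, -1.2]
finger_gap: 0.0173
grasp_force: 98.2
N 2 row [-0.0748, 0.0116, 0.1016, -0.0003, 0.0, -0.0009]
[ 0.48709626 -0.01667005  0.015     ] [-0.54692677 -0.03723203 -1.19756347]
```

```bash
python3 -m crank '[[-0.03,0.0046,0.04,0,0,0,-1],[-0.03,0.0046,0.04,0,0,0,-1],[-0.03,0.0046,0.04,0,0,0,-1],[-0.03,0.0046,0.04,0,0,0,-1],[-0.03,0.0046,0.042,0,0,0,-1],[0,0,0,0,0,0,-1],[0,0,0,0,0,0,-1]]'
python3 - <<'E'
from h import *
s,p,d=cap('scene','s1.png'); o=np.array([-.153,-.0015,-.031])
print('prong',np.array(s['tcp_pos'])+R.from_quat(s['eef_rot']).apply(o),s['contact_force'])
s,p,d=cap('top'); w=cloud('top',s,d); t=R.from_quat(s['eef_rot']).inv().apply((w-s['tcp_pos']).reshape(-1,3)).reshape(w.shape)
m=(t[...,0]<-.06)&(t[...,0]>-.165)&(abs(t[...,1])<.025)&(t[...,2]<.006)&(t[...,2]>-.05); q=t[m]
for x in np.arange(-.168,-.06,.012):
    k=q[abs(q[:,0]-x)<.006]
    if len(k): print(round(x,3),len(k),np.median(k,0).round(4),k[:,2].min().round(4))
plan(np.array([.704,-.024,.046])-tool(-.027).apply(o),tool(-.027),9,s)
E
```

```text
time_s: 7.47
tcp_pos: [0.4873, -0.0157, 0.0148]
eef_rot: [0.014, 1.0, -0.0, -0.001]
contact_force: [-0.0, -0.3, -1.5]
finger_gap: 0.0175
grasp_force: 98.2
prong [ 0.64020315 -0.021348    0.04558562] [-0.03322651 -0.3222462  -1.47827169]
N 9 row [-0.0284, -0.0003, 0.0001, -0.0001, -0.0, -0.0]
```

```bash
python3 -m crank '[[-0.0284,-0.0003,0,0,0,0,-1],[-0.0284,-0.0003,0,0,0,0,-1],[-0.0284,-0.0003,0,0,0,0,-1],[-0.0284,-0.0003,0,0,0,0,-1],[-0.0284,-0.0003,0,0,0,0,-1],[-0.0284,-0.0003,0,0,0,0,-1],[-0.0284,-0.0003,0,0,0,0,-1],[-0.0284,-0.0003,0,0,0,0,-1],[-0.0284,-0.0003,0,0,0,0,-1],[0,0,0,0,0,0,-1],[0,0,0,0,0,0,-1],[0,0,0,0,0,0,-1]]'
```

```text
time_s: 8.57
tcp_pos: [0.551, -0.0185, 0.0156]
eef_rot: [0.014, 1.0, -0.001, 0.0]
contact_force: [0.6, 0.6, -1.6]
finger_gap: 0.0173
grasp_force: 98.2
```

```bash
python3 -m crank '[[0,0,-0.012,0,0,0,-1],[0,0,-0.012,0,0,0,-1],[0,0,-0.012,0,0,0,-1],[0,0,-0.012,0,0,0,-1],[0,0,0,0,0,0,-1],[0,0,0,0,0,0,-1]]'
```

```text
time_s: 9.07
tcp_pos: [0.5515, -0.0186, 0.028]
eef_rot: [0.014, 1.0, -0.001, 0.001]
contact_force: [0.2, -0.4, -1.4]
finger_gap: 0.0175
grasp_force: 98.2
```

```bash
python3 -c "
from bench import r
print(r.state()['contact_force'],r.state()['wrist_torque'])"
```

```text
[ 0.21116573 -0.38869385 -1.4252316 ] [ 0.01488874  0.03856206 -0.02329943]
```

```bash
python3 -m crank '[[0,0,-0.012,0,0,0,-1],[0,0,-0.012,0,0,0,-1],[0,0,-0.008,0,0,0,-1],[0,0,0,0,0,0,-1],[0.01,0,0,0,0,0,-1],[0.01,0,0,0,0,0,-1],[0.01,0,0,0,0,0,-1],[0.01,0,0,0,0,0,-1],[0.01,0,0,0,0,0,-1]]'
```

```text
time_s: 9.82
tcp_pos: [0.5389, -0.0182, 0.0358]
eef_rot: [0.014, 1.0, -0.001, 0.001]
contact_force: [3.8, 0.7, -1.4]
finger_gap: 0.017
grasp_force: 98.2
```

```bash
python3 -m crank '[[0.014,0,0,0,0,0,-1],[0.014,0,0,0,0,0,-1],[0.014,0,0,0,0,0,-1],[0.014,0,0,0,0,0,-1],[0.014,0,0,0,0,0,-1],[0.014,0,0,0,0,0,-1],[0.014,0,0,0,0,0,-1],[0.014,0,0,0,0,0,-1],[0.014,0,0,0,0,0,-1],[0.014,0,0,0,0,0,-1]]'
```

```text
time_s: 10.65
tcp_pos: [0.5035, -0.0172, 0.0357]
eef_rot: [0.014, 1.0, -0.001, 0.0]
contact_force: [3.6, -0.5, -0.6]
finger_gap: 0.0174
grasp_force: 98.2
```

```bash
python3 -m crank '[[0.012,0,0,0,0,0,-1],[0.012,0,0,0,0,0,-1],[0.012,0,0,0,0,0,-1],[0.012,0,0,0,0,0,-1],[0.012,0,0,0,0,0,-1],[0.012,0,0,0,0,0,-1],[0.012,0,0,0,0,0,-1],[0.012,0,0,0,0,0,-1],[0.012,0,0,0,0,0,-1],[0.012,0,0,0,0,0,-1],[0,0,0,0,0,0,-1]]'
```

```text
time_s: 11.57
tcp_pos: [0.473, -0.0163, 0.0356]
eef_rot: [0.014, 1.0, -0.001, -0.0]
contact_force: [1.0, 0.4, -0.9]
finger_gap: 0.0174
grasp_force: 98.2
```

```bash
python3 -m crank '[[0.006,0,0,0,0,0,-1],[0.006,0,0,0,0,0,-1],[0.006,0,0,0,0,0,-1],[0,0,0,0,0,0,-1]]'
```

```text
time_s: 11.9
tcp_pos: [0.4691, -0.0162, 0.0356]
eef_rot: [0.014, 1.0, -0.001, 0.0]
contact_force: [2.1, 0.2, -0.9]
finger_gap: 0.0173
grasp_force: 98.2
```

```bash
python3 -m crank '[[0.004,0,0,0,0,0,-1],[0.004,0,0,0,0,0,-1],[0.004,0,0,0,0,0,-1]]'
```

```text
time_s: 12.15
tcp_pos: [0.4663, -0.0162, 0.0356]
eef_rot: [0.014, 1.0, -0.001, 0.0]
contact_force: [3.1, -0.1, -1.7]
finger_gap: 0.0176
grasp_force: 98.2
```

```bash
python3 -m crank '[[0.003,0,0,0,0,0,-1],[0.003,0,0,0,0,0,-1]]'
```

```text
time_s: 12.32
tcp_pos: [0.4648, -0.0161, 0.0357]
eef_rot: [0.014, 1.0, -0.001, 0.0]
contact_force: [3.3, 0.6, -1.2]
finger_gap: 0.0173
grasp_force: 98.2
```

```bash
python3 -m crank '[[0.003,0,0,0,0,0,-1],[0.003,0,0,0,0,0,-1]]'
```

```text
time_s: 12.48
tcp_pos: [0.4633, -0.0161, 0.0357]
eef_rot: [0.014, 1.0, -0.001, 0.0]
contact_force: [2.1, -0.4, -1.8]
finger_gap: 0.0177
grasp_force: 98.2
```

```bash
python3 -m crank '[[0.003,0,0,0,0,0,-1],[0.003,0,0,0,0,0,-1]]'
```

```text
time_s: 12.65
tcp_pos: [0.4618, -0.016, 0.0357]
eef_rot: [0.014, 1.0, -0.001, 0.0]
contact_force: [3.4, 0.3, -2.0]
finger_gap: 0.0174
grasp_force: 98.2
```

```bash
python3 -m crank '[[0.003,0,0,0,0,0,-1]]'
```

```text
time_s: 12.73
tcp_pos: [0.4612, -0.016, 0.0357]
eef_rot: [0.014, 1.0, -0.001, 0.0]
contact_force: [6.0, 0.4, -0.6]
finger_gap: 0.0175
grasp_force: 98.2
```

```bash
python3 -m crank '[[0.003,0,0,0,0,0,-1]]'
```

```text
time_s: 12.82
tcp_pos: [0.461, -0.0161, 0.0359]
eef_rot: [0.014, 1.0, -0.001, 0.001]
contact_force: [8.1, 0.7, -1.2]
finger_gap: 0.0178
grasp_force: 98.2
```

Run:
```python
from h import *
s,p,d=cap('top','t2.png'); w=cloud('top',s,d)
# tray front / ring depth: visible tray in front of the edge
z=w[...,2]; m=(z>.05)&(z<.085)&(w[...,0]>.6)&(w[...,0]<.66)&(w[...,1]>-.14)&(w[...,1]<.07); q=w[m]; print(len(q))
for y in np.arange(-.13,.07,.02):
    k=q[abs(q[:,1]-y)<.01]
    if len(k): print(round(y,2),np.percentile(k[:,0],5).round(4),np.median(k[:,2]).round(3),len(k))
print(s['contact_force'])
```

```text
282
-0.13 0.6361 0.066 33
-0.11 0.6374 0.067 33
-0.09 0.6381 0.064 32
-0.07 0.6389 0.066 33
-0.05 0.6419 0.073 22
-0.03 0.6449 0.076 4
-0.01 0.6436 0.072 8
0.01 0.6411 0.067 32
0.03 0.6417 0.066 34
0.05 0.6421 0.069 34
[ 8.05534099  0.71695514 -1.15654799]
```

Met the stop: force rose from 3 N to 8 N, and the depth puts the tray face about 80 mm out. Unhooking.

```bash
python3 -m crank '[[-0.01,0,0,0,0,0,-1],[-0.012,0,0,0,0,0,-1],[-0.012,0,0,0,0,0,-1],[-0.01,0,0,0,0,0,-1],[0,0,0,0,0,0,-1],[0,0,0.012,0,0,0,-1],[0,0,0.012,0,0,0,-1],[0,0,0.012,0,0,0,-1],[0,0,0.012,0,0,0,-1],[0,0,0.012,0,0,0,-1],[0,0,0.012,0,0,0,-1],[0,0,0.01,0,0,0,-1],[0,0,0,0,0,0,-1],[0,0,0,0,0,0,-1]]'
```

```text
time_s: 14.03
tcp_pos: [0.4713, -0.0163, 0.0151]
eef_rot: [0.014, 1.0, -0.001, 0.0]
contact_force: [0.2, 0.1, -1.5]
finger_gap: 0.0174
grasp_force: 98.2
```

```bash
python3 -m crank '[[0,0,0.012,0,0,0,-1],[0.01,0,0,0,0,0,-1],[0.016,0,0,0,0,0,-1],[0.016,0,0,0,0,0,-1],[0.016,0,0,0,0,0,-1],[0.016,0,0,0,0,0,-1],[0,0,0,0,0,0,-1]]'
```

```text
time_s: 14.62
tcp_pos: [0.4518, -0.0157, 0.0122]
eef_rot: [0.014, 1.0, -0.001, 0.0]
contact_force: [-0.3, 0.0, -0.8]
finger_gap: 0.0174
grasp_force: 98.2
```

No drag, so the prong is free of the ring. I'll back away to TCP x ≈ 0.39, then lower onto the worktop.

```bash
python3 -m crank '[[0.03,0,0,0,0,0,-1],[0.04,0,0,0,0,0,-1],[0.04,0,0,0,0,0,-1],[0.04,0,0,0,0,0,-1],[0.04,0,0,0,0,0,-1],[0.04,0,0,0,0,0,-1],[0.02,0,0,0,0,0,-1],[0,0,0,0,0,0,-1],[0,0,0.006,0,0,0,-1],[0,0,0.006,0,0,0,-1],[0,0,0.004,0,0,0,-1],[0,0,0.003,0,0,0,-1],[0,0,0,0,0,0,-1]]'
```

```text
time_s: 15.7
tcp_pos: [0.3907, -0.0141, 0.0072]
eef_rot: [0.014, 1.0, -0.001, 0.0]
contact_force: [0.1, -0.0, -0.4]
finger_gap: 0.0173
grasp_force: 98.3
```

```bash
python3 -m crank '[[0,0,0.001,0,0,0,-1],[0,0,0,0,0,0,-0.4],[0,0,0,0,0,0,-0.2],[0,0,0,0,0,0,0],[0,0,0,0,0,0,0],[0,0,0,0,0,0,0],[0,0,-0.04,0,0,0,0],[0,0,-0.08,0,0,0,0],[0,0,-0.12,0,0,0,0],[0,0,-0.12,0,0,0,0],[0,0,-0.12,0,0,0,0],[0,0,0,0,0,0,0],[0,0,0,0,0,0,0]]'
python3 - <<'E'
from h import *
s,p,d=cap('wrist','w4.png'); w=cloud('wrist',s,d)
z=w[...,2]; m=(z>.006)&(z<.06)&(w[...,0]>.3)&(w[...,0]<.58)&(abs(w[...,1]+.01)<.05); q=w[m]
for x in np.arange(.32,.58,.02):
    k=q[abs(q[:,0]-x)<.01]
    if len(k): print(round(x,3),np.median(k,0).round(4),k[:,2].max().round(4),len(k))
s,p,d=cap('scene','s2.png'); cv2.imwrite('pics/s2c.png',cv2.resize(p[120:330,200:480,::-1],None,fx=2.5,fy=2.5))
E
```

```text
time_s: 16.78
tcp_pos: [0.3912, -0.0142, 0.1282]
eef_rot: [0.014, 1.0, -0.001, 0.002]
contact_force: [0.2, 0.1, -0.6]
finger_gap: 0.0425
grasp_force: 0.0
0.32 [ 0.3268 -0.0128  0.0206] 0.0225 181
0.34 [ 0.3399 -0.0131  0.0211] 0.023 552
0.36 [ 0.3597 -0.0135  0.0211] 0.023 517
0.38 [ 0.3799 -0.0146  0.0212] 0.0232 480
0.4 [ 0.4    -0.0153  0.0211] 0.0235 450
0.42 [ 0.4197 -0.0152  0.0212] 0.0229 419
0.44 [ 0.4385 -0.0164  0.0155] 0.0227 163
0.46 [ 0.4602 -0.0165  0.0136] 0.0157 142
0.48 [ 0.4799 -0.0171  0.0137] 0.0165 133
0.5 [ 0.5    -0.0181  0.0136] 0.0155 126
0.52 [ 0.5198 -0.0181  0.0137] 0.0161 126
0.54 [ 0.5404 -0.0194  0.0224] 0.038 218
```

View pics/s2c.png

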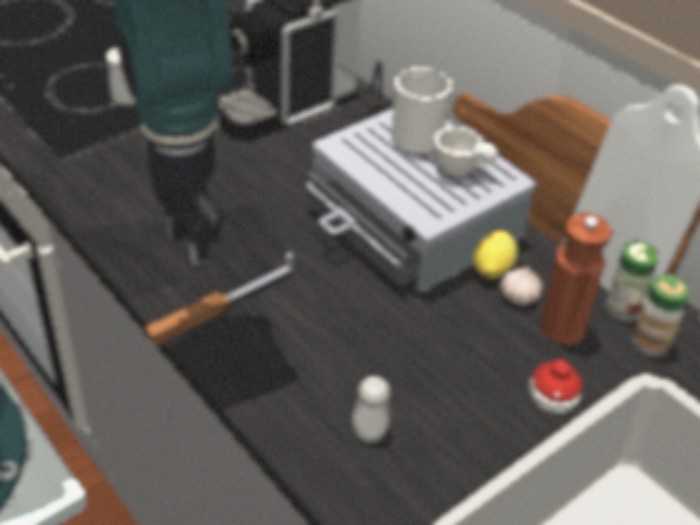

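View pics/w4.png

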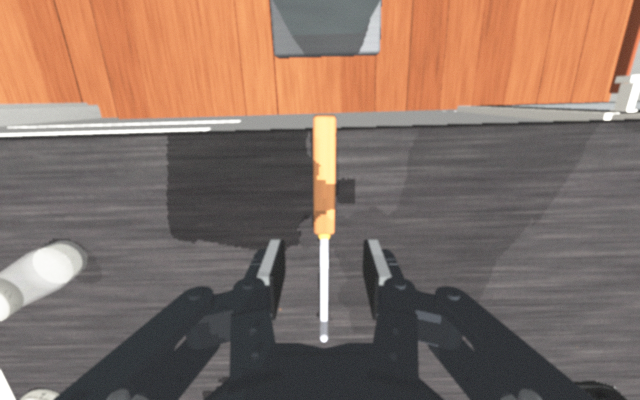

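The scene crop shows the tray out with its ring exposed at (335,222). The hook lies flat, prong up, from (150,332) to (290,257), well clear of the warmer, and nothing else has moved.

```bash
python3 -c "
from bench import r
print(r.finish_job())"
```

```text
the job is handed in; nothing more can be done
None
```

I drew the crumb tray out to its stop (about 80 mm by the depth camera, with pull force peaking near 8 N) and unhooked. The hook lies flat, prong up, clear of the warmer, and I handed the job in at about 17 s; no verdict came back.

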